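# Seat the cocked well plate and close the reader drawer

### The job

The well plate in the plate reader's open drawer is propped up at its rear edge. Press it down until it sits level on the floor of the drawer, then push the drawer fully home. Leave the other things on the bench where they are.

Things in the scene. Friction and masses are not known exactly. Their poses are not given: they have to be found in the camera images.
- reader: Plate reader: white instrument fixed to the bench, 300 mm deep (x), 340 mm wide (y), 220 mm high. Origin: centre of its underside. Its front face is the plane x = -150 mm of its own frame and looks along its -x, roughly to world +y (within 20 degrees). The drawer comes out of the front; the slot's upper edge is 76.5 mm above the bench.
- hood_edge (a point): Middle of the lower front edge of the reader's grey hood, which stands 35 mm proud of the front face over its full width, 165 to 220 mm above the bench, and overhangs the back of the open drawer. An upright gripper does not fit beside the face there; one tilted 30 to 45 degrees, fingertips towards the reader, does. Axes as the reader's.
- drawer (a joint): How far the drawer is open, in m: 0 = fully home at its stop, 0.122 = fully out; starts at about 0.110. Slides along the reader's x (home is reader +x) on stiff runners: about 5 N moves it, more when quick, and it stays where it is left. No catch, no handle: push its front panel. A plate that sticks up strikes the slot's upper edge and jams it.
- drawer_front (a point): Centre of the outer face of the drawer's grey front panel (moves with the drawer), 62.5 mm above the bench. The panel is flat, 176 mm wide, 12 mm thick, from 40 to 85 mm above the bench; the outer face looks along reader -x. Axes as the reader's.
- nest (a point): Centre of the floor of the steel nest in the drawer where the plate belongs (moves with the drawer), 55 mm above the bench and 63.5 mm behind the front panel's outer face. The nest is 90 mm (x) by 134 mm (y) inside, with a rim 8 mm high. Axes as the reader's.
- lifter (a joint): Aluminium lifter bar under the plate's rear, 33.5 mm behind (reader +x of) the nest's centre, 100 mm wide. 0 = up, its top 10 mm above the nest floor, as at the start; 0.010 = flush; 0.011 m = fully down. Stiff: it takes about 10 N on it, straight down, to move it, more when quick, and it stays where it is left.
- plate: White lidded 24-well plate, one rigid piece lying loose in the nest, 85.5 (x) x 127.8 (y) x 16 mm, about 100 g. Origin: centre of underside, z up. At first it leans 0.13 rad: front edge on the floor, rear (reader +x) part on the lifter bar, rear top edge 82 mm above the bench. Pressed straight down 20 to 25 mm behind its centre it sinks flat, its top then 71 mm above the bench.
- spare_plate: A second, identical well plate lying flat on the bench; a bystander. Origin: centre of underside.
- tube_rack: Blue rack of capped tubes, 70 x 160 mm, 108 mm high; a bystander. Origin: centre of underside.
- tip_box: Pipette tip box, 85 x 122 x 65 mm high, green base and white lid; a bystander. Origin: centre of underside.
- reagent: White bottle, 64 mm diameter, 150 mm high; a bystander. Origin: centre of underside.
- pen_cup: Cup of pens, 70 mm diameter, 140 mm high with the pens; a bystander. Origin: centre of underside.
- canister: Cardboard drum, 114 mm diameter, 150 mm high; a bystander. Origin: centre of underside.
- pipette: Pipette lying on the bench, about 255 mm long, 26 mm high; a bystander. Origin: on the bench under the joint of its thick black body and thin white shaft.

How it is judged (in metres and radians):
On the way:
1. the plate sits level in the nest while the drawer is still open (angle between plate's own z axis and vertical below 0.03 rad and z of plate in the frame of nest below 0.0025 m and value of joint drawer above 0.06 m), for 0.2 s.
At the end, for the whole second after the job is handed in: The drawer is within 5 mm of fully home, and the plate lies at rest in its nest, level within 0.03 rad, its underside within 2.5 mm of the nest floor and its centre within 6 mm of the nest's centre each way (value of joint drawer below 0.005 m and angle between plate's own z axis and vertical below 0.03 rad and z of plate in the frame of nest between -0.003 and 0.0025 m and x of plate in the frame of nest between -0.006 and 0.006 m and y of plate in the frame of nest between -0.006 and 0.006 m and linear speed of plate below 0.01 m/s); the robot touches nothing.
It fails at once if another thing on the bench is shifted by more than 30 mm (distance of any of spare_plate, tube_rack, tip_box, reagent, pen_cup, canister, pipette from where it was at the start of the episode above 0.03 m).
It also fails if it takes over 40 s, if anything falls off the work surface, if the arm or the gripper's body presses on something with over 40 N, if the wrist force passes 120 N, or if a joint passes its speed limit or range.

### The arm

A 6-joint arm with a two-finger parallel gripper is mounted at the origin on the work surface. World frame = base frame: x ahead of the robot, y to its left, z up, the work surface at z = 0. Lengths are in mm, angles in rad, forces in N, time in s.
With the tool pointing down it reaches from about 375 to 900 mm from the base axis. Payload 3.1 kg.
Tool frame: the origin (TCP) lies on the centre line of the jaws, within the pads' length; the fingertips stand 11 mm ahead of it and the grasp point (between the pads) lies 8 mm behind it; z points along the fingers, y is the line along which they close (so a half turn about z gives the same grasp; the last joint's range is limited). The gripper opens to 87 mm and grips with 3 to 60 N. Pads are 19 mm wide; open, the fingers measure 117 mm over their backs; the gripper's body (75 mm by 190 mm) begins 51 mm behind the grasp point.
Start: joints at [1.002, 0.527, 1.433, -0, 1.181, -0.178], TCP at [238.038, 577.871, 233.548] pointing down, gripper open.
Joint ranges: [-3.08, 3.08], [-0.75, 2.2], [0.22, 2.44], [-1.43, 4.57], [0, 2.65], [-2.85, 2.85]. Speed limits (rad/s): [2.79, 2.79, 3.14, 3.14, 3.14, 3.14].

### API

Orientations are given as a rotation vector (axis times angle).
In Python, from plant import env gives the robot as it stands. Calls block until the motion is done:
- env.move_pose(position, orientation): joint-space move of the TCP to a pose.
- env.line_to(position, max_speed=150, orientation=None): straight line of the TCP; orientation=None keeps the orientation; max_speed is the mean speed in mm/s.
- env.move_j(angles): joint-space move.
- env.gripper_to(opening, grip_force=None): opening from 0.0 (shut) to 1.0 (fully open); grip_force is the grip in N (None keeps the last); returns when the fingers have stopped.
- env.pause(seconds).
- env.ik(position, orientation): joint angles nearest the present ones, or None.
- env.snapshot(name): name is "scene" or "side" or "wrist"; returns the picture (384x512x3 uint8, blue, green, red); there is no depth.
- env.calibration(name): a dict with "fx", "fy", "cx", "cy" (pixels), "world_to_cam" (4x4, takes a point from world to camera coordinates); the wrist camera has in their place "mount" (4x4, takes a point from camera to tool coordinates, whose origin is the TCP and whose axes are the flange's). Camera axes: x right, y down, z forward; pixel columns grow to the right and rows downward; lengths in mm; the calibration is good to about 2 mm. A picture is of the moment at which its call begins: read the wrist's pose just before it. calibration takes no time and is no camera call.
A pose or a line that the arm cannot do raises env.PlanningError and nothing moves.
- env.finish_job(): hands the job in; it is judged then, once.
Trained networks look in the newest picture that a camera, given by its name, has taken for a name from the list of things; names that differ only in an ending like _2 or _b are one class to them, and where a whole thing is asked for, a point or a joint stands for the part that bears it (a point fixed in the world has none). Each returns a list of dicts, best first, with "conf" (0 to 1); they miss things now and then, are a little off and sometimes report something else, mostly with a low value. They report only what shows in the picture. A call takes as long as a camera call.
- env.silhouettes(camera, query): "pixels" (384x512 bool, what is visible of it) and "rect" ([left, top, right, bottom] in pixels, round what is visible of it).
Readings, each from a call of its own:
- env.read_time(): time.
- env.read_joint_positions(): joint angles.
- env.read_dq(): joint speeds.
- env.read_joint_efforts(): joint torques, N m.
- env.read_position(): TCP position.
- env.read_tcp_rot(): TCP orientation.
- env.read_wrist_force(): force on the tool from outside, world axes, zero at the start.
- env.read_ft_torque(): the same for the moment, N m.
- env.read_opening(): opening from 0.0 (shut) to 1.0 (fully open).
- env.read_gripper_force(): force on a finger pad.
Only numpy, scipy, OpenCV 4.12 (cv2) and the standard library are available. Lean on these libraries where they do the work, as an engineer would, in place of code of your own. Each camera call takes 0.05 s, during which the arm holds its last target. There are 200 camera calls.

## Working session

There is one attempt and no reset: what is moved stays moved. The work goes in short steps, each a Python script; the robot and the scene stay as the last script left them, time stands still between calls to the robot, and variables do not carry over. Pictures are saved under pics/ and viewed, at most 10 in all, crops included, and the job is handed in when it is done.

```bash
mkdir -p pics; ls
python3 - <<'E'
from plant import env
import cv2, numpy as np
for c in ("scene","side"):
    im=env.snapshot(c); cv2.imwrite(f"pics/{c}0.png",im)
    k=env.calibration(c); print(c,{a:(np.round(v,4).tolist()) for a,v in k.items()})
    for q in ("reader","drawer_front","plate","nest","lifter"):
        for d in env.silhouettes(c,q)[:3]:
            m=d["pixels"]; ys,xs=np.nonzero(m)
            print(c,q,round(d["conf"],2),np.round(d["rect"]),m.sum(),xs.mean().round(1),ys.mean().round(1))
            np.save(f"pics/{c}_{q}_{int(d['conf']*100)}.npy",m)
print(env.read_time(),env.read_tcp_rot())
E
```

```text
pics
scene {'fx': 355.6959, 'fy': 355.6959, 'cx': 255.5269, 'cy': 191.6197, 'world_to_cam': [[0.7242, 0.6896, -0.0002, -450.5072], [0.6524, -0.6853, -0.3235, -282.6786], [-0.2233, 0.2342, -0.9462, 1229.2074], [0.0, 0.0, 0.0, 1.0]]}
scene reader 0.73 [ 89. 191. 289. 383.] 22273 185.4 288.6
scene drawer_front 0.94 [244. 212. 287. 271.] 507 267.6 241.5
scene plate 0.64 [239. 224. 275. 265.] 821 256.9 245.5
scene nest 0.83 [248. 212. 290. 271.] 472 268.3 241.1
side {'fx': 362.0081, 'fy': 362.0081, 'cx': 256.7097, 'cy': 191.5752, 'world_to_cam': [[-0.7121, -0.7021, 0.008, 453.9752], [-0.6681, 0.6741, -0.3149, 377.5818], [0.2157, -0.2296, -0.9491, 911.6145], [0.0, 0.0, 0.0, 1.0]]}
side reader 0.82 [229.   9. 429. 196.] 19893 327.5 100.8
side drawer_front 0.63 [230. 126. 296. 190.] 714 256.1 161.5
side plate 0.55 [240. 124. 291. 176.] 1455 264.9 149.7
side nest 0.9 [227. 135. 297. 186.] 665 255.3 161.3
0.6 [-6.10025846e-01 -3.08179522e+00  5.82028302e-06]
```

Run:
```python
import cv2, numpy as np
a=cv2.imread("pics/scene0.png");b=cv2.imread("pics/side0.png")
A=cv2.resize(a,(400,300));B=cv2.resize(b,(400,300))
ca=cv2.resize(a[190:290,200:300],(400,300)) ; ca=cv2.resize(a[200:275,210:310],(400,300),interpolation=3); cb=cv2.resize(b[118:193,210:310],(400,300),interpolation=3)
cv2.imwrite("pics/v1.png",np.vstack([np.hstack([A,B]),np.hstack([ca,cb])]))
```

```text
(no output)
```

View pics/v1.png

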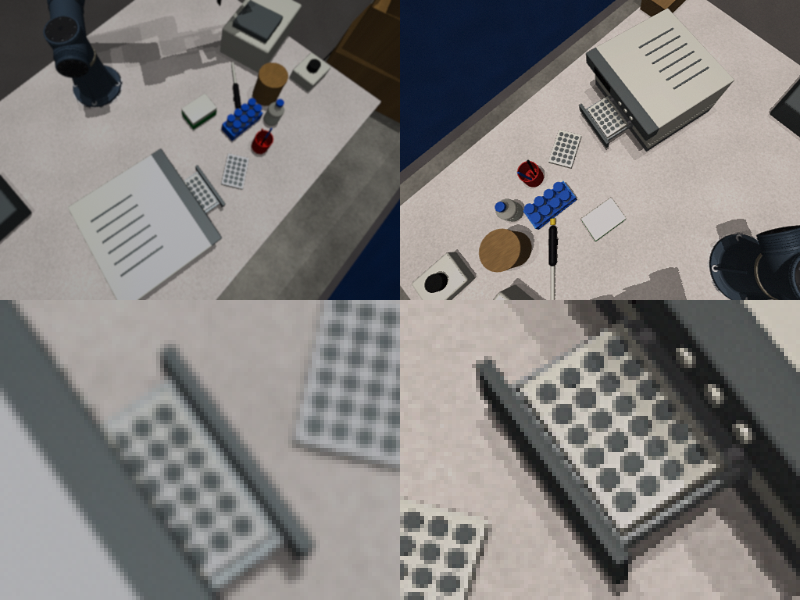

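The two views show the reader with its drawer out, panel ends at about (252,212)-(287,263) px in scene and (231,133)-(265,188) in side. The spare plate is beside the drawer. Next I fit the reader and panel boxes to the silhouettes.

```bash
cat > h.py <<'E'
import cv2, numpy as np
from plant import env
def proj(c,P):
    k=env.calibration(c); P=np.atleast_2d(P)
    q=P@k["world_to_cam"][:3,:3].T+k["world_to_cam"][:3,3] if isinstance(k["world_to_cam"],np.ndarray) else P@np.array(k["world_to_cam"])[:3,:3].T+np.array(k["world_to_cam"])[:3,3]
    return np.c_[k["fx"]*q[:,0]/q[:,2]+k["cx"],k["fy"]*q[:,1]/q[:,2]+k["cy"]]
def unproj(c,uv,z):
    k=env.calibration(c);M=np.array(k["world_to_cam"]);R=M[:3,:3];t=M[:3,3];o=-R.T@t
    d=R.T@np.array([(uv[0]-k["cx"])/k["fx"],(uv[1]-k["cy"])/k["fy"],1]);return o+d*(z-o[2])/d[2]
def box(x0,x1,y0,y1,z0,z1): return np.array([[x,y,z] for x in(x0,x1) for y in(y0,y1) for z in(z0,z1)],float)
def toworld(p,P):
    c,s=np.cos(p[2]),np.sin(p[2]); return P@np.array([[c,-s,0],[s,c,0],[0,0,1]]).T+[p[0],p[1],0]
def soft(c,boxes,S=8):
    m=np.zeros((384,512),np.uint8)
    for b in boxes:
        h=cv2.convexHull(proj(c,b).astype(np.float32))
        cv2.fillConvexPoly(m,np.round((h-0)*16).astype(np.int32),255,cv2.LINE_AA,4)
    return m/255.
E
python3 - <<'E'
from h import *
import glob
from scipy.optimize import minimize
L=lambda c,q:np.load(sorted(glob.glob(f"pics/{c}_{q}_*.npy"))[-1]).astype(float)
rm={c:L(c,"reader") for c in("scene","side")}
body=[box(-150,150,-170,170,0,220),box(-185,150,-170,170,165,220)]
def cost(p,cs=("scene","side")): return sum(np.abs(soft(c,[toworld(p,b) for b in body])-rm[c]).sum() for c in cs)
uv=(267,241);pf=unproj("scene",uv,80)[:2];print("panel approx",pf,unproj("side",(250,161),80))
best=None
for yaw in np.linspace(-np.pi/2-.35,-np.pi/2+.35,9):
    d=np.array([np.cos(yaw),np.sin(yaw)]);p0=np.r_[pf+d*260,yaw]
    r=minimize(lambda q:cost(q*[1,1,.003]),p0/[1,1,.003],method="Nelder-Mead",options=dict(initial_simplex=(p0/[1,1,.003])+np.array([[0,0,0],[25,0,0],[0,25,0],[0,0,25]])))
    if best is None or r.fun<best.fun: best=r
p=best.x*[1,1,.003];print("reader",p,best.fun,p[2]+np.pi/2)
for c in rm:
    r=minimize(lambda q:cost(q*[1,1,.003],(c,)),best.x,method="Nelder-Mead");print(c,r.x*[1,1,.003],r.fun)
R=lambda P:(np.array(P)[:,:2]-p[:2])@np.array([[np.cos(p[2]),-np.sin(p[2])],[np.sin(p[2]),np.cos(p[2])]])
print("panel ends in reader frame (z85)",R([unproj("scene",(253,212),85),unproj("scene",(287.5,262),85),unproj("side",(230.5,133),85),unproj("side",(263,187),85)]))
np.save("reader.npy",p)
for q in("spare_plate","tube_rack","tip_box","reagent","pen_cup","canister","pipette"):
    env.snapshot("scene");
    D=env.silhouettes("scene",q)
    print(q,[(round(d["conf"],2),unproj("scene",((d["rect"][0]+d["rect"][2])/2,(d["rect"][1]+d["rect"][3])/2),40).round()) for d in D[:2]])
E
```

```text
panel approx [675.75564197  -9.55932324] [657.38409339   6.54079787  80.        ]Traceback (most recent call last):
  File "<stdin>", line 12, in <module>
    res = _minimize_neldermead(fun, x0, args, callback, bounds=bounds,
                               **options)
    fxcc = func(xcc)
    fx = function(np.copy(x), *(wrapper_args + args))
  File "<stdin>", line 12, in <lambda>
  File "<stdin>", line 7, in cost
  File "<stdin>", line 7, in <genexpr>
  File "h.py", line 16, in soft
    h=cv2.convexHull(proj(c,b).astype(np.float32))
                     ~~~~^^^^^
  File "h.py", line 4, in proj
    k=env.calibration(c); P=np.atleast_2d(P)
ValueError: time passes only in moves, steps and waits
```

```bash
python3 - <<'E'
s=open("h.py").read()
s=s.replace("env.calibration(c)","CAL[c]").replace("def proj",'CAL={c:env.calibration(c) for c in("scene","side","wrist")}\ndef proj',1)
s=s.replace('if isinstance(k["world_to_cam"],np.ndarray) else P@np.array(k["world_to_cam"])[:3,:3].T+np.array(k["world_to_cam"])[:3,3]','')
open("h.py","w").write(s)
E
cat > fit.py <<'E'
from h import *
import glob
from scipy.optimize import minimize
L=lambda c,q:np.load(sorted(glob.glob(f"pics/{c}_{q}_*.npy"))[-1]).astype(float)
rm={c:L(c,"reader") for c in("scene","side")}
body=[box(-150,150,-170,170,0,220),box(-185,150,-170,170,165,220)]
S=np.array([1,1,.003])
def cost(q,cs=("scene","side")): return sum(np.abs(soft(c,[toworld(q*S,b) for b in body])-rm[c]).sum() for c in cs)
pf=np.array([668,0.]);best=None
for yaw in np.linspace(-np.pi/2-.35,-np.pi/2+.35,7):
    d=np.array([np.cos(yaw),np.sin(yaw)]);p0=np.r_[pf+d*260,yaw]/S
    r=minimize(cost,p0,method="Nelder-Mead",options=dict(initial_simplex=p0+np.array([[0,0,0],[25,0,0],[0,25,0],[0,0,25]])))
    if best is None or r.fun<best.fun: best=r
p=best.x*S;print("reader",p,best.fun,p[2]+np.pi/2)
for c in rm:
    r=minimize(cost,best.x,args=((c,),),method="Nelder-Mead");print(c,r.x*S,r.fun)
R=lambda P:(np.array(P)[:,:2]-p[:2])@np.array([[np.cos(p[2]),-np.sin(p[2])],[np.sin(p[2]),np.cos(p[2])]])
print("panel ends in reader frame (z85)",R([unproj("scene",(253,212),85),unproj("scene",(287.5,262),85),unproj("side",(230.5,133),85),unproj("side",(263,187),85)]))
np.save("reader.npy",p)
env.snapshot("scene")
for q in("spare_plate","tube_rack","tip_box","reagent","pen_cup","canister","pipette"):
    D=env.silhouettes("scene",q)
    print(q,[(round(d["conf"],2),unproj("scene",((d["rect"][0]+d["rect"][2])/2,(d["rect"][1]+d["rect"][3])/2),40).round()) for d in D[:2]])
print(CAL["wrist"])
E
python3 fit.py
```

```text
reader [ 616.03855255 -256.42329477   -1.77463958] 2414.8549019607844 -0.20384324825586408
scene [ 616.03855255 -256.42329477   -1.77463958] 906.8980392156863
side [ 615.48312966 -255.61854979   -1.76937621] 1502.9843137254902
panel ends in reader frame (z85) [[-268.71336226  -82.35287568]
 [-265.77972403   88.73609626]
 [-265.78492406   84.83333056]
 [-279.26802395  -94.94808929]]
spare_plate [(0.87, array([698., 116.,  40.]))]
tube_rack [(0.57, array([575., 304.,  40.]))]
tip_box [(0.58, array([431., 201.,  40.]))]
reagent [(0.86, array([658., 408.,  40.]))]
pen_cup [(0.66, array([698., 280.,  40.])), (0.41, array([558., 509.,  40.]))]
canister [(0.79, array([562., 506.,  40.])), (0.4, array([698., 277.,  40.]))]
pipette []
{'fx': 286.35751214863694, 'fy': 286.35751214863694, 'cx': 255.85493211753527, 'cy': 186.77728767613368, 'mount': array([[ 2.48086004e-04, -9.63215373e-01, -2.68730505e-01,
         7.38991251e+01],
       [ 9.99999641e-01,  2.12579271e-05,  8.46982195e-04,
         4.40872960e-01],
       [-8.10113618e-04, -2.68730618e-01,  9.63215032e-01,
        -1.52108404e+02],
       [ 0.00000000e+00,  0.00000000e+00,  0.00000000e+00,
         1.00000000e+00]])}
```

```bash
cat >> h.py <<'E'
from scipy.spatial.transform import Rotation as Ro
RD=np.load("reader.npy")
def W(x,y,z): return toworld(RD,np.array([[x,y,z]],float))[0]
def ori(tilt,flip=1):
    c,s=np.cos(RD[2]),np.sin(RD[2]);fx=np.array([c,s,0]);u=np.array([0,0,1.])
    z=np.sin(tilt)*fx-np.cos(tilt)*u; x=-flip*(np.cos(tilt)*fx+np.sin(tilt)*u); y=np.cross(z,x)
    return Ro.from_matrix(np.c_[x,y,z]).as_rotvec()
def wcam():
    M=np.eye(4);M[:3,:3]=Ro.from_rotvec(env.read_tcp_rot()).as_matrix();M[:3,3]=env.read_position()
    return np.linalg.inv(M@CAL["wrist"]["mount"])
E
python3 - <<'E'
from h import *
for t in (35,40,45):
  for f in (1,-1):
    for n,P in (("view",W(-290,0,235)),("press",W(-191,0,80)),("push",W(-290,0,75)),("push2",W(-170,0,75))):
        q=env.ik(P,ori(np.radians(t),f)); print(t,f,n,None if q is None else np.round(q,2))
for f in (1,-1):
    for n,P in (("push",W(-290,0,75)),("push2",W(-170,0,75))):
        q=env.ik(P,ori(0,f)); print(0,f,n,None if q is None else np.round(q,2))
E
```

```text
35 1 view [ 0.11  0.73  1.17 -0.58  1.47  0.45]
35 1 press [-0.02  0.87  1.37 -0.67  1.13  0.55]
35 1 push [ 0.11  0.92  1.25 -0.61  1.25  0.6 ]
35 1 push2 [-0.05  0.87  1.39 -0.69  1.1   0.54]
35 -1 view [ 0.11  0.73  1.17 -0.58  1.47 -2.7 ]
35 -1 press [-0.02  0.87  1.37 -0.67  1.13 -2.59]
35 -1 push [ 0.11  0.92  1.25 -0.61  1.25 -2.54]
35 -1 push2 [-0.05  0.87  1.39 -0.69  1.1  -2.6 ]
40 1 view [ 0.14  0.76  1.15 -0.65  1.52  0.48]
40 1 press [ 0.01  0.9   1.35 -0.75  1.19  0.61]
40 1 push [ 0.14  0.95  1.22 -0.68  1.31  0.64]
40 1 push2 [-0.02  0.9   1.37 -0.76  1.15  0.6 ]
40 -1 view [ 0.14  0.76  1.15 -0.65  1.52 -2.66]
40 -1 press [ 0.01  0.9   1.35 -0.75  1.19 -2.54]
40 -1 push [ 0.14  0.95  1.22 -0.68  1.31 -2.5 ]
40 -1 push2 [-0.02  0.9   1.37 -0.76  1.15 -2.54]
45 1 view [ 0.16  0.79  1.14 -0.72  1.56  0.51]
45 1 press [ 0.03  0.93  1.33 -0.81  1.24  0.66]
45 1 push [ 0.16  0.98  1.2  -0.74  1.37  0.68]
45 1 push2 [ 0.    0.93  1.35 -0.83  1.21  0.66]
45 -1 view [ 0.16  0.79  1.14 -0.72  1.56 -2.63]
45 -1 press [ 0.03  0.93  1.33 -0.81  1.24 -2.48]
45 -1 push [ 0.16  0.98  1.2  -0.74  1.37 -2.47]
45 -1 push2 [ 0.    0.93  1.35 -0.83  1.21 -2.48]
0 1 push [-0.12  0.78  1.41 -0.    0.95  0.08]
0 1 push2 [-0.31  0.76  1.46 -0.    0.91 -0.1 ]
0 -1 push None
0 -1 push2 None
```

Run:
```python
from h import *
T=np.radians(40)
env.gripper_to(0.0)
for i,P in enumerate((W(-290,0,235),W(-330,0,190))):
    (env.move_pose if i==0 else env.line_to)(*( (P,ori(T)) if i==0 else (P,)))
    np.save(f"wc{i}.npy",wcam()); im=env.snapshot("wrist"); cv2.imwrite(f"pics/w{i}.png",im)
    for q in ("drawer_front","plate","nest","hood_edge","reader"):
        for d in env.silhouettes("wrist",q)[:1]:
            print(i,q,round(d["conf"],2),np.round(d["rect"])); np.save(f"wm{i}_{q}.npy",d["pixels"])
print(env.read_time())
a=[cv2.resize(cv2.imread(f"pics/w{i}.png"),(400,300),interpolation=cv2.INTER_AREA) for i in (0,1)]
cv2.imwrite("pics/v2.png",np.hstack(a))
```

```text
0 drawer_front 0.66 [165.  67. 351. 172.]
0 plate 0.59 [190. 106. 315. 166.]
0 nest 0.73 [162.  70. 348. 174.]
0 hood_edge 0.67 [ 76.  68. 434. 304.]
0 reader 0.79 [ 80.  72. 436. 302.]
1 drawer_front 0.61 [165. 127. 350. 216.]
1 plate 0.83 [193. 169. 315. 217.]
1 nest 0.75 [162. 130. 348. 219.]
1 hood_edge 0.95 [ 88. 132. 430. 310.]
1 reader 0.75 [196. 171. 315. 215.]
6.1583
```

View pics/v2.png

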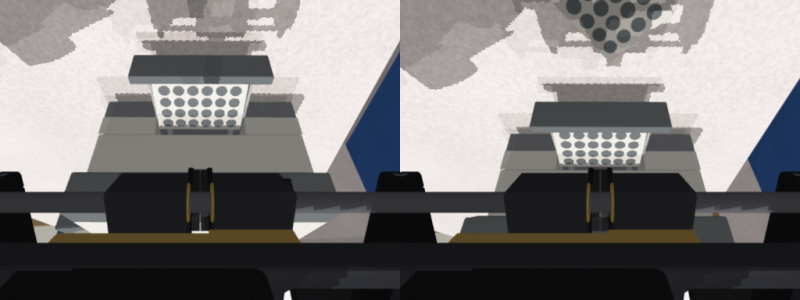

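View pics/w1.png

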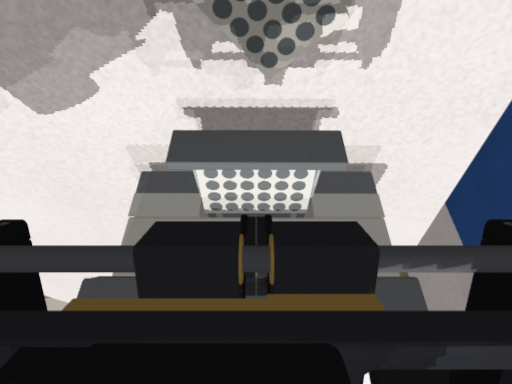

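The wrist views show the panel's outer face, in w1 with its top edge at row ~162 (cols 165–348). The plate leans behind it, rear edge at row ~211. I'll extract the edges finely and triangulate.

Run:
```python
from h import *
k=CAL["wrist"]
def ray(i,uv):
    M=np.load(f"wc{i}.npy");R=M[:3,:3];o=-R.T@M[:3,3];d=R.T@np.array([(uv[0]-k["cx"])/k["fx"],(uv[1]-k["cy"])/k["fy"],1]);return o,d/np.linalg.norm(d)
def toR(P): d=P[:2]-RD[:2];c,s=np.cos(RD[2]),np.sin(RD[2]);return np.round([c*d[0]+s*d[1],-s*d[0]+c*d[1],P[2]],1)
for i in(0,1):
    g=cv2.cvtColor(cv2.imread(f"pics/w{i}.png"),6).astype(int)
    r0=(60,120)[i]
    for c in (180,258,335): print(i,c,r0,g[r0:r0+55,c].tolist() if c!=258 else g[r0:r0+110,c].tolist())
    for r in ((85,98),(145,160))[i]: print("row",i,r,g[r,155:185].tolist(),g[r,330:360].tolist())
```

```text
0 180 60 [228, 227, 225, 224, 223, 224, 236, 240, 240, 238, 151, 67, 67, 67, 67, 67, 67, 67, 67, 67, 68, 68, 69, 68, 68, 68, 68, 68, 68, 68, 68, 68, 67, 67, 69, 69, 69, 94, 117, 125, 127, 126, 125, 125, 125, 124, 124, 170, 209, 219, 217, 214, 216, 216, 217]
0 258 60 [114, 113, 114, 115, 117, 119, 120, 119, 116, 117, 90, 69, 66, 66, 66, 67, 67, 67, 67, 68, 67, 67, 67, 66, 68, 68, 68, 69, 68, 68, 68, 68, 68, 68, 69, 67, 67, 87, 115, 125, 127, 127, 126, 126, 126, 125, 126, 166, 233, 242, 242, 239, 237, 207, 168, 166, 159, 158, 184, 211, 232, 241, 242, 242, 242, 242, 242, 238, 217, 178, 149, 141, 153, 169, 205, 231, 240, 242, 242, 241, 241, 223, 178, 147, 140, 140, 152, 181, 205, 222, 224, 225, 224, 193, 186, 152, 116, 112, 113, 131, 167, 150, 126, 120, 121, 99, 76, 71, 71, 70]
0 335 60 [159, 161, 160, 157, 155, 201, 232, 237, 237, 235, 182, 99, 68, 68, 68, 68, 68, 68, 68, 68, 68, 68, 68, 68, 68, 69, 68, 68, 68, 68, 68, 67, 68, 68, 69, 68, 69, 81, 111, 123, 127, 127, 126, 126, 126, 125, 125, 130, 198, 218, 221, 220, 214, 209, 207]
row 0 85 [239, 238, 237, 235, 233, 229, 228, 229, 229, 23
[... 1404 characters left out ...]
 68, 68, 68, 68, 67, 68, 68, 68, 68, 68, 68, 69, 68, 68, 69, 69, 69, 70, 69, 71, 96, 117, 126, 126, 125, 126, 125, 123, 118, 96, 79, 75, 75]
row 1 145 [226, 223, 219, 216, 217, 219, 225, 229, 228, 224, 219, 216, 213, 212, 148, 76, 68, 68, 68, 68, 68, 68, 68, 68, 68, 68, 68, 68, 68, 67] [68, 68, 68, 68, 68, 68, 68, 68, 68, 68, 68, 68, 68, 68, 177, 222, 226, 225, 224, 223, 221, 222, 221, 220, 221, 221, 223, 223, 224, 223]
row 1 160 [220, 220, 221, 221, 220, 218, 215, 212, 211, 211, 178, 108, 66, 68, 69, 69, 69, 69, 68, 68, 69, 69, 69, 68, 69, 69, 69, 69, 69, 69] [69, 69, 69, 69, 69, 69, 69, 70, 70, 69, 69, 69, 69, 69, 70, 70, 68, 119, 195, 217, 215, 213, 213, 212, 210, 209, 210, 211, 214, 216]
```

Run:
```python
from h import *
from scipy.optimize import least_squares
k=CAL["wrist"]
def pw(i,P):
    M=np.load(f"wc{i}.npy");q=P@M[:3,:3].T+M[:3,3];return np.c_[k["fx"]*q[:,0]/q[:,2]+k["cx"],k["fy"]*q[:,1]/q[:,2]+k["cy"]]
obs={0:dict(top=[(180,97.3),(258,97.6),(335,97.8)],bot=[(180,70),(335,70.8)],ends=(163.3,350.4)),
     1:dict(top=[(180,161.8),(258,162.1),(335,162.3)],bot=[(180,129.8),(335,130.6)],ends=(165.3,348.0))}
def f(p,free):
    x,y,w=p[:3];z=p[3] if free else 0; R=np.r_[x,y,w]
    r=[]
    for i in obs:
        for n,h in(("top",85+z),("bot",40+z)):
            e=pw(i,toworld(R,np.array([[0,-88,h],[0,88,h]],float)));e=e[e[:,0].argsort()]
            for u,v in obs[i][n]: r.append(v-np.interp(u,e[:,0],e[:,1]))
            if n=="top": r+=list(e[:,0]-obs[i]["ends"])
    return np.array(r)
for free in(0,1):
    s=least_squares(f,np.r_[W(-268,0,0)[:2],RD[2],0],args=(free,));p=s.x
    print(free,p,"rms",np.sqrt((s.fun**2).mean()),"yaw off",p[2]-RD[2])
    d=p[:2]-RD[:2];c,q=np.cos(RD[2]),np.sin(RD[2]);print("  in reader frame",c*d[0]+q*d[1],-q*d[0]+c*d[1])
    if not free: np.save("panel.npy",p[:3])
    # plate rear top edge prediction with panel at 0, nest at 63.5
    for i in obs:
        print("  rear top edge rows",pw(i,toworld(p[:3],np.array([[63.5+42.5-1,0,82],[63.5-44,0,71],[12,0,85]],float))).round(1).tolist())
from scipy.optimize import minimize
```

```text
0 [672.3859379    9.30339668  -1.77825106   0.        ] rms 0.770724535734 yaw off -0.003611488506270355
  in reader frame -271.6316889090565 1.3885099732353865
  rear top edge rows [[256.3, 166.2], [256.8, 105.2], [256.9, 108.6]]
  rear top edge rows [[256.1, 213.4], [256.6, 164.1], [256.6, 170.3]]
1 [672.13695697   8.07581957  -1.77820562  -1.55983789] rms 0.64800001307566 yaw off -0.003566040023889716
  in reader frame -270.3791254708011 1.393187945420543
  rear top edge rows [[256.3, 166.8], [256.8, 106.2], [256.9, 109.6]]
  rear top edge rows [[256.1, 213.9], [256.6, 164.8], [256.6, 171.1]]
```

```bash
cp panel.npy reader.npy
cat >> h.py <<'E'
# RD is now the panel frame: origin under outer face centre, +x = home (drawer open as found)
def tcp_for_corner(x,z,tilt,y=0,half=9.5):
    c,s=np.cos(tilt),np.sin(tilt)   # lower corner of the fingertips at (x,z)
    return W(x+half*c-11*s, y, z+half*s+11*c)
E
cat > press.py <<'E'
from h import *
T=np.radians(42);o=ori(T);b=np.array([-np.sin(T),np.cos(T)])*80
env.line_to(tcp_for_corner(86+b[0],86+b[1],T),120,o)
env.line_to(tcp_for_corner(86,85,T),80)
f0=np.array(env.read_wrist_force());print("free",f0.round(1),env.read_time())
z=82.
while z>67:
    env.line_to(tcp_for_corner(86,z,T),15); f=np.array(env.read_wrist_force())-f0
    print(z,f.round(1),(np.array(env.read_position())-tcp_for_corner(86,z,T)).round(2))
    if np.linalg.norm(f)>32: break
    z-=1
print(env.read_time())
E
python3 press.py
```

```text
free [-0.2 -0.6  0.1] 8.2583
82.0 [-0.3  0.6  0.1] [ 0.    0.21 -0.02]
81.0 [0.7 0.5 0.6] [-0.03  0.01 -0.08]
80.0 [-0.4  0.9  1.8] [ 0.07 -0.06  0.32]
79.0 [-1.2  0.7  5.3] [ 0.07 -0.12  0.98]
78.0 [-1.3  2.5  6.7] [ 0.07 -0.21  1.64]
77.0 [-1.4  2.3  8.7] [ 0.08 -0.3   2.09]
76.0 [-1.8  2.5  8.7] [ 0.03 -0.46  2.34]
75.0 [-2.5  2.  10.6] [-0.   -0.63  2.49]
74.0 [-1.9  1.9  9.9] [-0.02 -0.77  2.59]
73.0 [-2.8  1.2 10.3] [-0.09 -0.96  2.64]
72.0 [-2.7  0.4 10.4] [-0.12 -1.14  2.71]
71.0 [-1.9  0.5  9.7] [-0.14 -1.33  2.81]
70.0 [-2.6 -0.1 10.6] [-0.18 -1.5   2.88]
69.0 [-2.7 -0.   9.3] [-0.23 -1.66  2.94]
68.0 [-2.5 -1.3 10.2] [-0.27 -1.85  3.05]
12.1083
```

```bash
cat > p2.py <<'E'
from h import *
T=np.radians(42)
z=67.
while z>58:
    env.line_to(tcp_for_corner(86,z,T),15); f=np.array(env.read_wrist_force())
    e=np.array(env.read_position())-tcp_for_corner(86,z,T)
    print(z,f.round(1),e.round(2),"real z",(z+e[2]).round(2))
    if f[2]>27: break
    z-=1
env.pause(0.3)
for c in("scene","side"): cv2.imwrite(f"pics/{c}1.png",env.snapshot(c))
print(env.read_time())
E
python3 p2.py
```

```text
67.0 [-4.1 -0.9 13.5] [-0.23 -1.87  3.94] real z 70.94
66.0 [-3.5  0.3 16. ] [-0.23 -1.93  4.8 ] real z 70.8
65.0 [-4.   1.3 20.3] [-0.22 -1.9   5.73] real z 70.73
64.0 [-5.   2.2 21.7] [-0.22 -1.93  6.6 ] real z 70.6
63.0 [-4.9  2.9 25.2] [-0.21 -1.92  7.53] real z 70.53
62.0 [-6.4  4.7 27.7] [-0.2  -1.97  8.45] real z 70.45
14.0083
```

Bottomed out at 71 mm, as expected for a flat plate. Now I retreat and check.

Run:
```python
from h import *
T=np.radians(42);b=np.array([-np.sin(T),np.cos(T)])
env.line_to(tcp_for_corner(86,80,T),60)
env.line_to(tcp_for_corner(86+b[0]*100,80+b[1]*100,T),150)
env.line_to(W(-58.4,0,190),150,ori(np.radians(40)))
M=wcam();np.save("wc2.npy",M);im=env.snapshot("wrist");cv2.imwrite("pics/w2.png",im)
s=env.snapshot("side")
a=cv2.resize(cv2.imread("pics/w1.png")[120:220,150:360],(400,190),interpolation=3);c=cv2.resize(im[120:220,150:360],(400,190),interpolation=3)
d=cv2.resize(cv2.imread("pics/side0.png")[118:193,210:310],(400,300),interpolation=3);e=cv2.resize(s[118:193,210:310],(400,300),interpolation=3)
cv2.imwrite("pics/v3.png",np.vstack([np.hstack([a,c]),np.hstack([d,e])]));print(env.read_time(),env.read_wrist_force())
k=CAL["wrist"]
for n,P in(("flat",[[105.5,0,71],[21,0,71]]),("lean",[[105,0,82],[21,0,71]])):
    q=toworld(RD,np.array(P,float))@M[:3,:3].T+M[:3,3];print(n,(k["fy"]*q[:,1]/q[:,2]+k["cy"]).round(1))
print(cv2.cvtColor(im,6)[165:225,300].tolist())
```

```text
16.0583 [ 0.04242672 -0.44341283 -0.09408068]
flat [205.7 164.3]
lean [213.  164.3]
[126, 125, 126, 129, 118, 123, 126, 125, 126, 126, 126, 126, 224, 239, 183, 131, 125, 125, 126, 126, 125, 162, 228, 238, 218, 152, 126, 115, 111, 141, 206, 221, 221, 221, 211, 197, 197, 157, 123, 118, 117, 82, 67, 70, 69, 68, 69, 69, 68, 68, 68, 68, 91, 117, 125, 126, 71, 21, 21, 20]
```

View pics/v3.png

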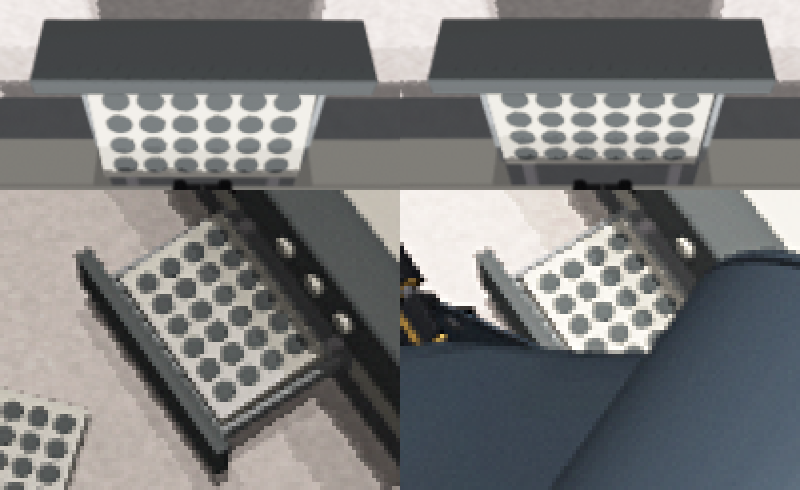

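The plate now lies flat: its rear edge moved to row ~205, where the flat model predicts 205.7. Now I push the drawer.

```bash
cat > push.py <<'E'
from h import *
T=np.radians(42);o=ori(T);hx=np.array([np.cos(RD[2]),np.sin(RD[2]),0])
def tp(x,z=62.5): # upper (leading) corner at x,z
    c,s=np.cos(T),np.sin(T); return W(x-9.5*c-11*s,0,z-9.5*s+11*c)
env.line_to(tp(-30,110),150,o); env.line_to(tp(-25),100)
f0=np.array(env.read_wrist_force());x=-5.;env.line_to(tp(x),60)
while x<125:
    x+=15 if x<85 else 3
    env.line_to(tp(x),35); f=np.array(env.read_wrist_force())-f0; e=np.array(env.read_position())-tp(x)
    print(x,"along",(f@hx).round(1),f.round(1),"real x",(x+e@hx).round(2),"dz",e[2].round(1))
    if -f@hx>(22 if x<85 else 26): break
print(env.read_time())
E
python3 push.py
```

```text
10.0 along -4.4 [1.  4.3 0.3] real x 9.47 dz 0.0
25.0 along -3.3 [0.8 3.2 1.3] real x 25.08 dz 0.0
40.0 along -2.9 [ 1.4  2.7 -1. ] real x 40.14 dz 0.0
55.0 along -2.8 [ 1.4  2.6 -0.4] real x 55.1 dz 0.0
70.0 along -4.0 [1.9 3.7 0.3] real x 70.07 dz 0.0
85.0 along -3.7 [2.  3.3 0.1] real x 85.05 dz 0.1
88.0 along -4.4 [2.3 4.  0.4] real x 87.91 dz 0.0
91.0 along -5.0 [2.6 4.6 0.1] real x 90.99 dz 0.0
94.0 along -4.0 [ 2.7  3.5 -0.2] real x 93.99 dz 0.0
97.0 along -4.2 [ 1.7  3.9 -0.4] real x 97.02 dz 0.0
100.0 along -3.5 [1.8 3.2 0.1] real x 100.04 dz 0.0
103.0 along -4.5 [ 3.2  4.  -0.6] real x 103.05 dz 0.0
106.0 along -4.0 [ 2.3  3.5 -0.5] real x 106.05 dz 0.0
109.0 along -4.0 [2.7 3.5 0.3] real x 109.01 dz 0.0
112.0 along -10.3 [3.2 9.8 1.7] real x 109.94 dz -0.0
115.0 along -18.5 [ 3.6 18.1  4.4] real x 110.31 dz -0.0
118.0 along -25.8 [ 3.6 25.6  5.5] real x 110.57 dz -0.0
121.0 along -34.6 [ 3.2 34.7  9.9] real x 110.82 dz -0.0
24.3
```

The drawer stopped hard at ~110 mm of travel. I back off and check before handing in.

Run:
```python
from h import *
T=np.radians(42);P=np.array(env.read_position());hx=np.array([np.cos(RD[2]),np.sin(RD[2]),0])
env.line_to(P-45*hx,120); env.line_to(P-90*hx+[0,0,110],150)
im=env.snapshot("wrist");cv2.imwrite("pics/w3.png",im);s=env.snapshot("scene")
cv2.imwrite("pics/v4.png",np.vstack([np.hstack([cv2.resize(im,(400,300)),cv2.resize(s,(400,300))]),np.hstack([cv2.resize(cv2.imread("pics/scene0.png")[190:290,200:333],(400,300)),cv2.resize(s[190:290,200:333],(400,300))])]))
print(env.read_time(),np.round(env.read_wrist_force(),1))
```

```text
25.95 [0.2 0.4 0.6]
```

View pics/v4.png

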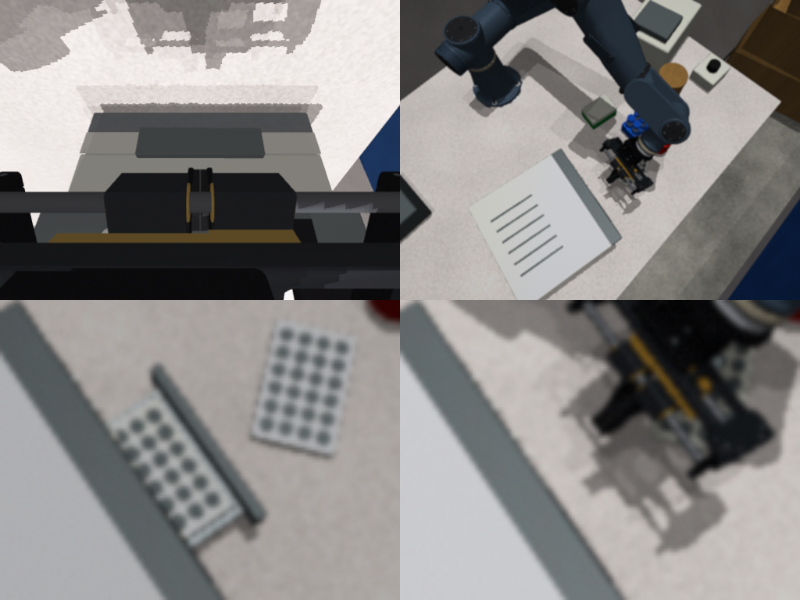

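The panel is flush against the reader face (wrist view, about (135–265, 128–157) px), the drawer is out of sight under the hood in the scene view, and the arm is clear.

```bash
python3 -c "
from plant import env
print(env.finish_job())"
```

```text
the job is handed in; nothing more can be done
None
```

I pressed the plate flat, pushed the drawer to its hard stop after about 110 mm and handed the job in, with the arm clear and the clock at about 26 s; the plate can't be seen once the drawer is home, so its final position there is unchecked, and no verdict was returned.

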